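Tip a carton into the labelling cradle and lock it

TASK

A carton stands on end at the open end of the aluminium labelling cradle. Only by pushing, without picking the carton up, tip it over so that it lies flat in the channel, push it along until its end is flush against the end stop, and then flip the hinged hold-down bar over so that it rests on the carton. Leave the other loose things on the table where they are.

Things in the scene. Friction and masses are not known exactly. Their poses are not given: they have to be found in the camera images.
- cradle: Labelling cradle fixed to the table: aluminium plate 340 x 168 mm, 6 mm thick (y = -76 to +92 mm), origin on its underside. x runs along the channel from the open end (x = -170 mm) to the end stop; y points to the side where the hold-down bar is hinged; z up. Two grey guide rails, inner faces at y = +-61 mm, from x = -70 to +160 mm, tops at z = 20 mm. Position and heading vary.
- end_stop (a point): Centre of the face of the end stop, an upright aluminium plate 134 mm wide across the far end of the channel; cradle frame x = 150, y = 0, z = 28 mm; the plate's top is at z = 50 mm.
- carton: White printed carton 94 x 54 x 178 mm, 0.13 to 0.24 kg, standing on end on the cradle's plate near cradle x = -118 mm. Origin at the centre of the end it stands on; z along its 178 mm length (up at the start), y along its 54 mm thickness, towards the end stop at the start, x along its width. It falls over by itself once tilted about 17 degrees, and then lies 54 mm high.
- carton_edge (a point): Middle of the carton's lower edge that faces the end stop (carton frame 0, 27, 0 mm): the edge it tips about. It stays down on the plate, 6 mm above the table, all the time the carton is tipped and slid.
- carton_top (a point): Middle of the carton's upper end face at the start (carton frame 0, 0, 178 mm); once the carton lies down this is the end that meets the end stop.
- hold_bar (a joint): Hinge angle of the steel hold-down bar, rad: 0 = open, leaning 0.35 outward (to cradle +y) from upright; 0.35 = upright; about 1.92 = level, on the lying carton. Its weight keeps it open; it falls onto the carton once past upright. 24 mm wide, 8 mm thick, 92 mm long, 0.10 kg, rubber foot near the tip. Hinge axis parallel to the channel at cradle x = 85, y = 82, z = 70 mm.
- hold_bar_tip (a point): Free end of the hold-down bar, on its centre line, 92 mm from the hinge; z axis points outward along the bar.
- spare_carton: Another standing carton of the same kind (94 x 54 x 178 mm), on the table off the cradle's open end; leave it. Origin at the centre of its underside.
- tub: Round teal lidded tub, 70 x 78 x 34 mm, on the robot's side of the cradle; leave it. Origin at the centre of its underside.
- loose_thermometer: White hand-held thermometer, 143 x 33 x 33 mm, lying off the cradle's open end; leave it. Origin at the centre of its underside, x along its length.
- driver: Green screwdriver, 137 x 27 x 28 mm, lying on the robot's side of the cradle; leave it. Origin at the centre of its underside, x along its length.

How it is judged:
On the way, in this order (a step that is already met when the one before it is completed fails the run):
1. the carton lies flat in the channel on its broad side, not yet at the stop (angle between carton_top's own z axis and vertical between 1.5 and 1.64 rad and height (world z) of carton_edge below 0.016 m and z of carton_top in the frame of cradle below 0.045 m), for 0.2 s.
2. the carton is flush against the end stop (all of step 1 and x of carton_top in the frame of cradle above 0.145 m and angle between the z axis of carton and the x axis of cradle, either way round below 0.08 rad), for 0.2 s.
3. the hold-down bar rests on the carton (value of joint hold_bar above 1.84 rad and contact force between hold_bar and carton above 0.05 N), for 0.2 s.
At the end, for the whole second after the job is handed in: The carton lies flat on its broad side in the cradle, its end within 5 mm of the end stop and its length within 0.08 rad of the channel, at rest, and the hold-down bar is down (joint over 1.84 rad) and in contact with it (all of step 2 and all of step 3 and linear speed of carton below 0.01 m/s); the robot touches nothing.
It fails at once if the carton is lifted: its tipping edge is more than 20 mm above the plate (height (world z) of carton_edge above 0.026 m).
It fails at once if the other standing carton is moved more than 20 mm or tipped over (distance of spare_carton from where it was at the start of the episode above 0.02 m or angle between spare_carton's own z axis and vertical above 0.3 rad).
It fails at once if the tub is moved more than 20 mm or tipped over (distance of tub from where it was at the start of the episode above 0.02 m or angle between tub's own z axis and vertical above 0.3 rad).
It fails at once if the thermometer is moved more than 20 mm or tipped over (distance of loose_thermometer from where it was at the start of the episode above 0.02 m or angle between loose_thermometer's own z axis and vertical above 0.3 rad).
It fails at once if the screwdriver is moved more than 20 mm or tipped over (distance of driver from where it was at the start of the episode above 0.02 m or angle between driver's own z axis and vertical above 0.3 rad).
It also fails if it takes over 51 s, if anything falls off the work surface, if the arm or the gripper's body presses on something with over 40 N, if the wrist force passes 120 N, or if a joint passes its speed limit or range.

ROBOT

A 7-joint arm with a two-finger parallel gripper is mounted at the origin on the work surface; the furniture and walls round the work are solid. World frame = base frame: x ahead of the robot, y to its left, z up, the work surface at z = 0. Lengths are in m, angles in rad, forces in N, time in s.
With the tool pointing down it reaches from about 0.425 to 0.925 m from the base axis. Payload 6.8 kg.
Tool frame: the origin (TCP) lies at the very end of the fingers, on their centre line; the grasp point (between the pads) lies 19 mm behind it; z points along the fingers, y is the line along which they close (so a half turn about z gives the same grasp; the last joint's range is limited). The gripper opens to 85 mm and grips with 20 to 120 N. Pads are 22 mm wide; open, the fingers measure 114 mm over their backs; the gripper's body (76 mm by 85 mm) begins 54 mm behind the grasp point. The pads swing forward as they close: fully open they stand 13 mm farther back than shut.
Start: joints at [1.029, 0.477, 0.022, 1.555, -0.011, 1.109, -0.083], TCP at [0.284, -0.612, 0.231] pointing down, gripper open.
Joint ranges: [-2.96, 2.96], [-0.34, 2.1], [-1.41, 1.46], [0.24, 2.44], [-1.37, 4.51], [0.17, 1.92], [-2.96, 2.96]. Speed limits (rad/s): [2.39, 2.39, 3.14, 3.14, 3.14, 3.14, 3.14].

INTERFACE

Orientations are given as a unit quaternion [w, x, y, z].
In Python, from station import get_obs, read_camera, hand_in gives the robot as it stands.
- The arm moves only by the tool arm_command, never from a script. Its argument "commands" is one flat list of numbers, 7 for each row, row after row: the shift along the tool's x, y, z in m, then the turn, a rotation vector about the tool's x, y, z in degrees, then the opening, from 0 (shut) to 1 (fully open). In form: [tx, ty, tz, rx, ry, rz, fingers, tx, ty, tz, rx, ry, rz, fingers, ...]. A call has 1 to 8 rows; each row is the pose to reach, as a shift and turn from the pose commanded when the call began, along the tool's axes at that moment; what a row does not reach only later rows make up. A row lasts 1/10 s, in which the tool goes at most 50 mm and 8.59 degrees, less where a joint would pass 70% of its speed; a pose out of reach is approached as far as the arm can. A call with a gripper value outside its range is refused whole. The fingers move at their own pace and stop on an object; "force" is the grip in N (left out, the last holds). Time passes only in rows, so rows that repeat a pose let the fingers close. It gives the time, the measured TCP pose, the force, the opening and the grip force at its end, in the units of the state.
- get_obs(): the state, without advancing time (a new reading comes with each control period).
- read_camera(name): name is "scene" or "top"; returns a dict with "img" (420x560x3 uint8, red, green, blue), "camera_matrix" (3x3 intrinsics, pixels), "pose" (4x4, takes a point from camera to world coordinates). Camera axes: x right, y down, z forward; pixel columns grow to the right and rows downward; lengths in m; the calibration is good to about 2 mm. A picture is of the moment at which its call begins. There is no depth.
- hand_in(): hands the job in; it is judged then, once.
The state is a dict: "t": time; "q": joint angles; "joint_vel": joint speeds; "joint_torque": joint torques, N m; "eef_pos": TCP position; "tool_rot": TCP orientation; "contact_force": force on the tool from outside, world axes, zero at the start; "torque": the same for the moment, N m; "gripper_width": opening from 0.0 (shut) to 1.0 (fully open); "grasp_force": force on a finger pad.
Only numpy, scipy, OpenCV 4.12 (cv2) and the standard library are available. Lean on these libraries where they do the work, as an engineer would, in place of code of your own. Each camera call takes 0.05 s, during which the arm holds its last target. There are 200 camera calls.

## Working session

There is one attempt and no reset: what is moved stays moved. The work goes in short steps, Python scripts to look and compute and a tool call to move; the robot and the scene stay as the last step left them, time stands still between calls to the robot, and variables do not carry over. Pictures are saved under pics/ and viewed, at most 10 in all, crops included, and the job is handed in when it is done.

Besides the shell and the picture viewer there is one more tool, called after "Emit:" by a JSON object that holds its "op" and its "data". arm_command: Moves the arm, as the interface text tells. Its arguments: {"type":"object","properties":{"commands":{"type":"array","items":{"type":"number"}},"force":{"type":"number"}},"required":["commands"]}

```bash
mkdir -p pics
python3 - <<'E'
from station import *
import cv2,pickle
d={}
for n in("scene","top"):
    c=read_camera(n);d[n]=c;cv2.imwrite(f"pics/{n}0.png",cv2.resize(c["img"][:,:,::-1],(800,600),interpolation=cv2.INTER_CUBIC))
    print(c["camera_matrix"],c["pose"])
pickle.dump(d,open("cam.pkl","wb"))
o=get_obs();print(o["t"],o["eef_pos"],o["tool_rot"])
E
```

```text
[[391.38293864   0.         283.06451358]
 [  0.         391.38293864 209.18160279]
 [  0.           0.           1.        ]] [[-0.9714681  -0.20476367  0.1196728   0.42603861]
 [-0.23700532  0.81932906 -0.52204249  0.65069086]
 [ 0.00884393 -0.53551072 -0.84448212  1.00324307]
 [ 0.          0.          0.          1.        ]]
[[508.2160981    0.         274.63879784]
 [  0.         508.2160981  216.25468453]
 [  0.           0.           1.        ]] [[-0.04161007 -0.97886701  0.20021981  0.34654995]
 [-0.99912879  0.04012356 -0.0114783   0.09987381]
 [ 0.0032022  -0.20052299 -0.97968376  1.13215974]
 [ 0.          0.          0.          1.        ]]
0.1 [ 0.28348023 -0.61201024  0.23040825] [-7.89786678e-04  9.76565761e-01  2.15217642e-01 -2.40596600e-04]
```

View pics/top0.png

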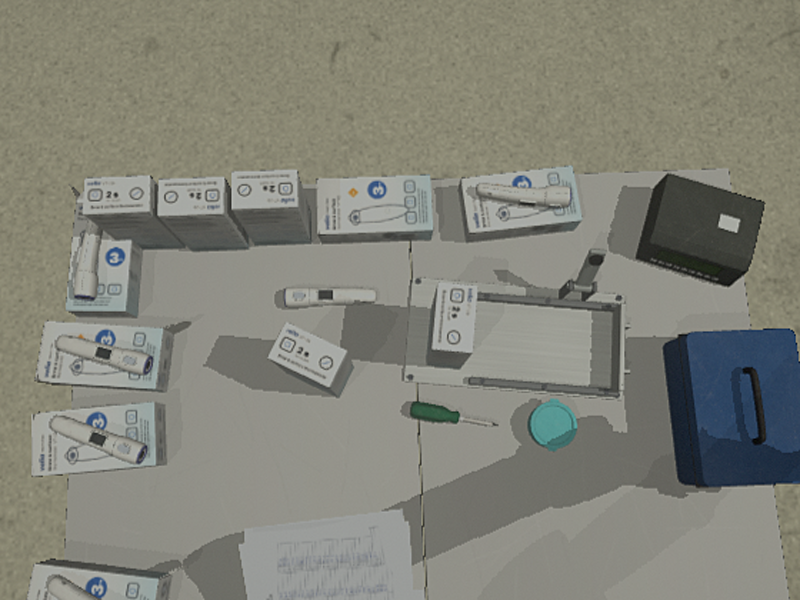

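View pics/scene0.png

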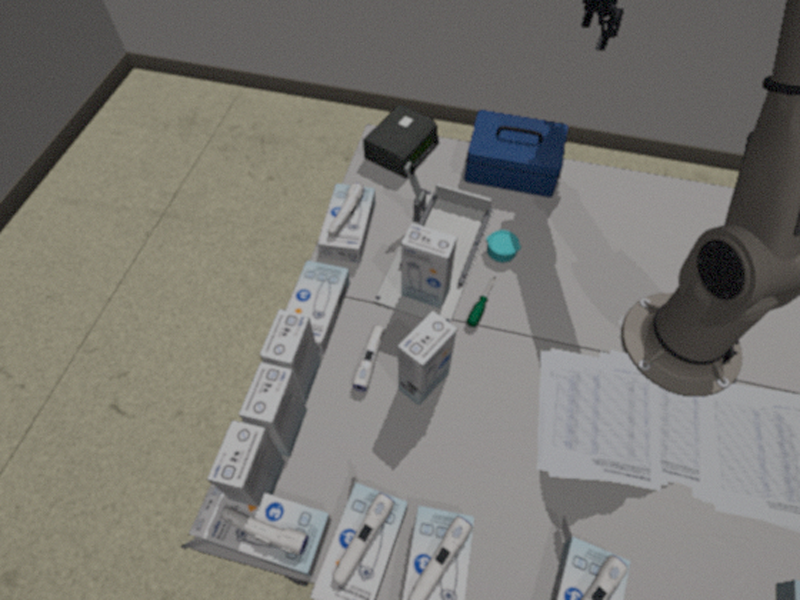

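The top view shows the cradle at around (405–628, 278–397). The carton stands at its left end, the spare carton is at (312,355), and the open bar is at (590,270). I'll enlarge the cradle.

Run:
```python
import cv2,pickle
d=pickle.load(open("cam.pkl","rb"))
im=d["top"]["img"][165:285,275:447,::-1]
cv2.imwrite("pics/crop.png",cv2.resize(im,None,fx=4.65,fy=4.65,interpolation=cv2.INTER_CUBIC))
```

```text
(no output)
```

View pics/crop.png

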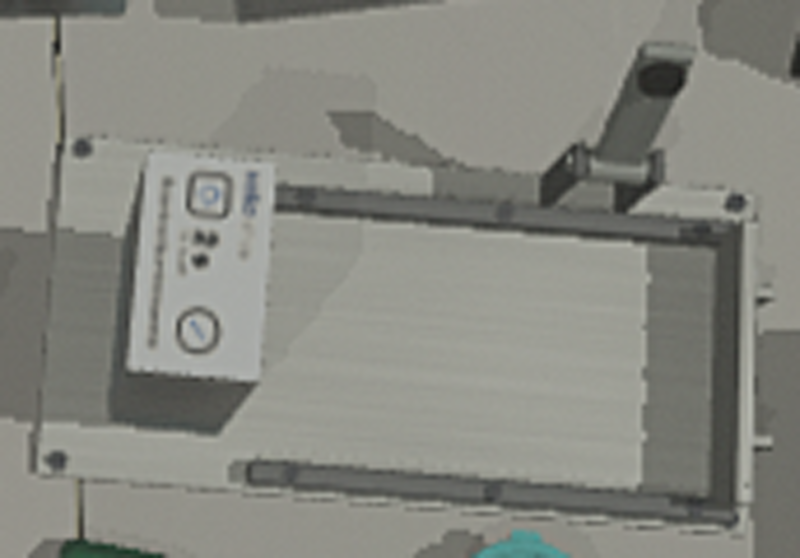

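In the crop the plate corners are (68,135), (34,472), (748,532) and (758,190). The carton's top corners are (148,152), (274,166), (259,381) and (127,370), and the bar tip is near (666,52).

```bash
cat > h.py <<'E'
import numpy as np,pickle
from scipy.spatial.transform import Rotation as R
d=pickle.load(open("cam.pkl","rb"))
def ray(n,p,z):
    c=d[n];v=c["pose"][:3,:3]@np.linalg.inv(c["camera_matrix"])@[*p,1];o=c["pose"][:3,3]
    return o+v*(z-o[2])/v[2]
def crop(p): return (p[0]+.5)/4.65+275-.5,(p[1]+.5)/4.65+165-.5
def fit(L,W):  # 2D rigid local->world
    L=np.array(L);W=np.array(W)[:,:2];a=L-L.mean(0);b=W-W.mean(0)
    th=np.arctan2((a[:,0]*b[:,1]-a[:,1]*b[:,0]).sum(),(a*b).sum())
    M=np.array([[np.cos(th),-np.sin(th)],[np.sin(th),np.cos(th)]])
    t=W.mean(0)-M@L.mean(0);return th,t,M,(L@M.T+t-W)
E
python3 - <<'E'
from h import *
W=[ray("top",crop(p),.006) for p in[(68,135),(34,472),(748,532),(758,190)]]
th,t,M,e=fit([(-.17,.092),(-.17,-.076),(.17,-.076),(.17,.092)],W)
print("cradle",th,t,"res mm",(e*1e3).round(1))
C=np.array([ray("top",crop(p),.184) for p in[(148,152),(274,166),(259,381),(127,370)]])
# corners: -x+y, +x+y, +x-y,-x-y in cradle
a,tc,_,e=fit([(-.027,.047),(.027,.047),(.027,-.047),(-.027,-.047)],C)
print("carton yaw rel",a-th,"ctr cradle",(M.T@(tc-t)),(e*1e3).round(1))
sp=[(283,325),(352,352),(335,377),(268,352)]
S=np.array([ray("top",(np.array(p)+.5)/1.42857-.5,.178) for p in[(288,322),(353,354),(338,378),(269,350)]])
print("spare",(S[:,:2]-t)@M)
for n,p,z in[("tub",(553,424),.034),("drv L",(411,409),.014),("drv R",(496,424),.014),("therm L",(285,296),.015),("therm R",(377,296),.015)]:
    w=ray("top",(np.array(p)+.5)/1.42857-.5,z);print(n,w,M.T@(w[:2]-t))
z=.07+.092*np.cos(.35);w=ray("top",crop((666,52)),z);print("bar tip",w,M.T@(w[:2]-t), "expect",.085,.082+.092*np.sin(.35),z)
for nm,l in[("open end",(-.17,0)),("stop",(.15,0)),("bartip",(.085,.1135))]:
    w=t+M@l;print(nm,w,np.linalg.norm(w))
E
```

```text
cradle -1.6978385135343053 [ 0.51672425 -0.10412218] res mm [[ 1.5  1.6]
 [-0.4 -1.1]
 [-1.  -0.8]
 [-0.1  0.3]]
carton yaw rel -0.012942644416242599 ctr cradle [-0.11117364 -0.00476984] [[ 1.4  0.7]
 [ 2.  -1.2]
 [-2.1  0.1]
 [-1.3  0.4]]
spare [[-0.33208414 -0.02927067]
 [-0.24143238 -0.06472034]
 [-0.25802892 -0.09809387]
 [-0.35285769 -0.06894818]]
tub [ 0.38585607 -0.14560785  0.034     ] [ 0.05773242 -0.12455724]
drv L [0.41819911 0.0650767  0.014     ] [-0.1553521  -0.11916874]
drv R [ 0.39017523 -0.06325615  0.014     ] [-0.02450284 -0.13070692]
therm L [0.60293792 0.25524099 0.015     ] [-0.36739039  0.0399873 ]
therm R [0.5970099  0.11040465 0.015     ] [-0.22297021  0.05245793]
bar tip [ 0.61655923 -0.20028786  0.15642229] [0.08274151 0.11121468] expect 0.085 0.11354659828590152 0.15642228958195886
open end [0.53826337 0.06450779] 0.5421150341246502
stop [ 0.49771914 -0.25291333] 0.5582915838763595
bartip [ 0.61853999 -0.2028177 ] 0.6509429579760244
```

```bash
cat >> h.py <<'E'
TH=-1.69784;T0=np.array([.5167,-.1041]);M=np.array([[np.cos(TH),-np.sin(TH)],[np.sin(TH),np.cos(TH)]])
def now():
    from station import get_obs
    o=get_obs();q=o["tool_rot"];Rt=R.from_quat([q[1],q[2],q[3],q[0]]);return o,Rt
def goal(cx,cy,z):
    o,Rt=now();w=np.array([*(T0+M@[cx,cy]),z])
    X,Y=np.array([*M[:,0],0]),np.array([*M[:,1],0])
    Rg=R.from_matrix(np.c_[-X,Y,[0,0,-1]])
    print("shift",Rt.inv().apply(w-o["eef_pos"]).round(4),"turn",(Rt.inv()*Rg).as_rotvec(degrees=True).round(2))
def st():
    o,_=now();p=o["eef_pos"];print("t",o["t"],"cradle",(M.T@(p[:2]-T0)).round(4),p[2].round(4),"F",np.round(o["contact_force"],1),"w",o["gripper_width"])
E
python3 -c "
from h import *
st();goal(-.19,-.004,.32)"
```

```text
t 0.1 cradle [ 0.5334 -0.167 ] 0.2304 F [-0.9  0.2  0.4] w 1.0028351435693756
shift [ 0.5228 -0.526  -0.0888] turn [-9.000e-02 -4.000e-02 -5.786e+01]
```

Emit:
{"op": "arm_command", "data": {"commands": [0,0,-0.05,0,0,0,0.5,0,0,-0.09,0,0,0,0.5,0.523,-0.526,-0.09,0,0,-57.9,0.5,0.523,-0.526,-0.09,0,0,-57.9,0.5,0.523,-0.526,-0.09,0,0,-57.9,0.5,0.523,-0.526,-0.09,0,0,-57.9,0.5,0.523,-0.526,-0.09,0,0,-57.9,0.5,0.523,-0.526,-0.09,0,0,-57.9,0.5]}}

```text
t: 0.9
eef_pos: [0.3863, -0.3284, 0.3211]
tool_rot: [-0.0, 0.784, 0.621, -0.0]
contact_force: [-0.1, 0.2, 0.3]
gripper_width: 0.498
grasp_force: 0.0
```

```bash
python3 -c "
from h import *
st();goal(-.19,-.004,.32)"
```

```text
t 0.9 cradle [ 0.239  -0.1009] 0.3211 F [-0.1  0.2  0.3] w 0.4979430711177159
shift [0.4368 0.0519 0.001 ] turn [-0.02  0.   -5.95]
```

Emit:
{"op": "arm_command", "data": {"commands": [0.437,0.052,0,0,0,-6,0.5,0.437,0.052,0,0,0,-6,0.5,0.437,0.052,0,0,0,-6,0.5,0.437,0.052,0,0,0,-6,0.5,0.437,0.052,0,0,0,-6,0.5,0.437,0.052,0,0,0,-6,0.5,0.437,0.052,0,0,0,-6,0.5,0.437,0.052,0,0,0,-6,0.5]}}

```text
t: 1.7
eef_pos: [0.5256, 0.0462, 0.3212]
tool_rot: [0.0, 0.752, 0.659, -0.0]
contact_force: [1.0, -0.8, -0.4]
gripper_width: 0.501
grasp_force: 0.0
```

```bash
python3 -c "
from h import *
st();goal(-.19,-.004,.145)"
```

```text
t 1.7 cradle [-0.1502 -0.0102] 0.3212 F [ 1.  -0.8 -0.4] w 0.500823830084924
shift [0.0399 0.006  0.1762] turn [-0.    0.02 -0.33]
```

Emit:
{"op": "arm_command", "data": {"commands": [0.035,0.004,0,0,0,0,0.5,0.035,0.004,0,0,0,0,0.5,0.035,0.004,0,0,0,0,0.5]}}

```text
t: 2.0
eef_pos: [0.5337, 0.079, 0.3207]
tool_rot: [-0.0, 0.752, 0.66, -0.001]
contact_force: [-0.7, 0.1, 0.4]
gripper_width: 0.499
grasp_force: 0.0
```

```bash
python3 -c "
from h import *
st();goal(-.19,-.004,.145)"
```

```text
t 2.0 cradle [-0.1838 -0.0063] 0.3207 F [-0.7  0.1  0.4] w 0.4988835316171239
shift [0.0063 0.0025 0.1757] turn [-0.07  0.02 -0.19]
```

Emit:
{"op": "arm_command", "data": {"commands": [0.005,0.002,0.05,0,0,0,0.5,0.005,0.002,0.1,0,0,0,0.5,0.005,0.002,0.15,0,0,0,0.5,0.005,0.002,0.176,0,0,0,0.5,0.005,0.002,0.176,0,0,0,0.5,0.005,0.002,0.176,0,0,0,0.5]}}

```text
t: 2.6
eef_pos: [0.537, 0.0819, 0.1459]
tool_rot: [0.0, 0.753, 0.658, -0.0]
contact_force: [0.4, 0.6, 0.2]
gripper_width: 0.5
grasp_force: 0.0
```

```bash
python3 -c "
from h import *
st();goal(-.15,-.004,.145)
from station import *
import cv2
c=read_camera('top');cv2.imwrite('pics/t1.png',cv2.resize(c['img'][150:300,200:450,::-1],(800,480)))"
```

```text
t 2.6 cradle [-0.1871 -0.0035] 0.1459 F [0.4 0.6 0.2] w 0.5004180026022935
shift [-0.0371 -0.0003  0.0009] turn [-0.    0.03 -0.41]
```

View pics/t1.png

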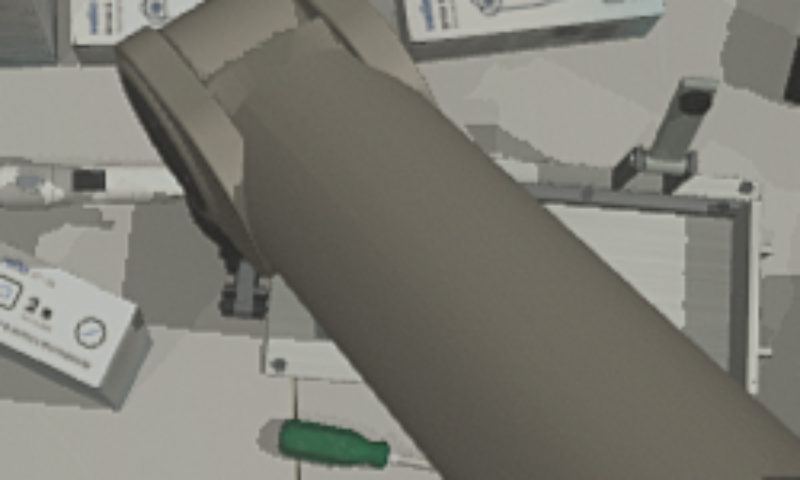

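The arm hides the carton here, but the fingers are clear behind it at (243,290). Pushing slowly.

Emit:
{"op": "arm_command", "data": {"commands": [-0.01,0,0,0,0,-0.3,0.5,-0.02,0,0,0,0,-0.3,0.5,-0.028,0,0,0,0,-0.3,0.5,-0.036,0,0,0,0,-0.3,0.5,-0.044,0,0,0,0,-0.3,0.5,-0.051,0,0,0,0,-0.3,0.5,-0.058,0,0,0,0,-0.3,0.5]}}

```text
t: 3.35
eef_pos: [0.529, 0.0253, 0.1453]
tool_rot: [-0.0, 0.751, 0.661, 0.0]
contact_force: [-0.1, -0.1, -0.1]
gripper_width: 0.5
grasp_force: 0.2
```

```bash
python3 -c "
from h import *
st()
from station import *
import cv2
c=read_camera('scene');cv2.imwrite('pics/s1.png',cv2.resize(c['img'][100:300,200:400,::-1],(600,600)))"
```

```text
t 3.35 cradle [-0.1299 -0.0042] 0.1453 F [-0.1 -0.1 -0.1] w 0.4997473064823089
```

View pics/s1.png

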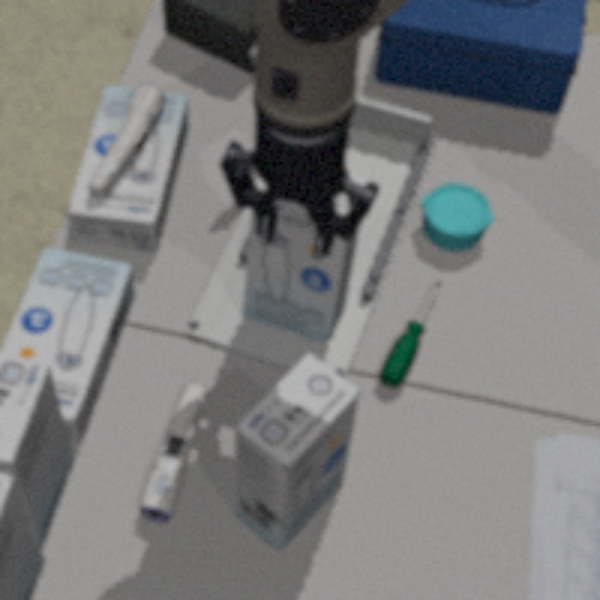

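The fingers are centred on the carton's back face, around (265–325, 235), and it's leaning slightly. I'll keep pushing.

Emit:
{"op": "arm_command", "data": {"commands": [-0.006,0,0,0,0,0,0.5,-0.012,0,0,0,0,0,0.5,-0.018,0,0,0,0,0,0.5,-0.024,0,0,0,0,0,0.5,-0.03,0,0,0,0,0,0.5,-0.034,0,0,0,0,0,0.5,-0.034,0,0,0,0,0,0.5,-0.034,0,0,0,0,0,0.5]}}

```text
t: 4.2
eef_pos: [0.5247, -0.0079, 0.1453]
tool_rot: [-0.0, 0.751, 0.661, 0.0]
contact_force: [-0.4, 0.3, 0.9]
gripper_width: 0.504
grasp_force: 0.0
```

```bash
python3 -c "
from h import *
st()
from station import *
import cv2
c=read_camera('scene');cv2.imwrite('pics/s2.png',cv2.resize(c['img'][100:300,200:400,::-1],(600,600)))"
```

```text
t 4.2 cradle [-0.0965 -0.0042] 0.1453 F [-0.4  0.3  0.9] w 0.503511716681574
```

View pics/s2.png

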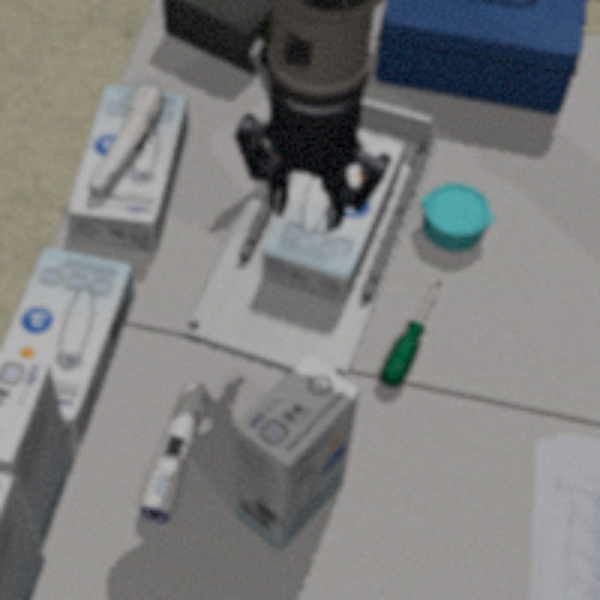

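The carton lies flat. Its near end face has a top edge from about (267,257) to (350,277). I'll work out where that is.

```bash
python3 -c "
from h import *
for p in [(267,257),(350,277)]:
    w=ray('scene',((p[0]+.5)/3-.5+200,(p[1]+.5)/3-.5+100),.06);print(M.T@(w[:2]-T0))
goal(-.15,-.004,.145);goal(-.15,-.004,.03)"
```

```text
[-0.09143757  0.03544158]
[-0.08442159 -0.04875486]
shift [0.0533 0.0002 0.0004] turn [ 0.01 -0.01  0.02]
shift [0.0532 0.0002 0.1154] turn [ 0.01 -0.01  0.02]
```

Emit:
{"op": "arm_command", "data": {"commands": [0.045,-0.002,0,0,0,0,0.5,0.05,-0.002,0,0,0,0,0.5,0.05,-0.002,0.04,0,0,0,0.5,0.05,-0.002,0.08,0,0,0,0.5,0.05,-0.002,0.117,0,0,0,0.5,0.05,-0.002,0.117,0,0,0,0.5]}}

```text
t: 4.85
eef_pos: [0.5254, 0.0419, 0.0244]
tool_rot: [-0.003, 0.75, 0.661, -0.003]
contact_force: [-1.0, -0.2, 1.0]
gripper_width: 0.504
grasp_force: 0.0
```

Emit:
{"op": "arm_command", "data": {"commands": [-0.02,0,0,0,0,0,0.5,-0.035,0,0,0,0,0,0.5,-0.045,0,0,0,0,0,0.5,-0.055,0,0,0,0,0,0.5,-0.065,0,0,0,0,0,0.5,-0.075,0,0,0,0,0,0.5,-0.082,0,0,0,0,0,0.5,-0.088,0,0,0,0,0,0.5]}}

```text
t: 5.65
eef_pos: [0.518, -0.0457, 0.0285]
tool_rot: [0.0, 0.751, 0.661, 0.0]
contact_force: [0.2, 2.9, 2.3]
gripper_width: 0.502
grasp_force: 1.2
```

```bash
python3 -c "
from h import *
st()"
```

```text
t 5.65 cradle [-0.0581 -0.0061] 0.0285 F [0.2 2.9 2.3] w 0.5015001979328798
```

Emit:
{"op": "arm_command", "data": {"commands": [-0.005,0,0,0,0,0,0.5,-0.01,0,0,0,0,0,0.5,-0.013,0,0,0,0,0,0.5,-0.016,0,0,0,0,0,0.5]}}

```text
t: 6.05
eef_pos: [0.5158, -0.0613, 0.0283]
tool_rot: [-0.0, 0.751, 0.661, 0.0]
contact_force: [-0.3, 2.0, 2.7]
gripper_width: 0.502
grasp_force: 1.1
```

Emit:
{"op": "arm_command", "data": {"commands": [-0.002,0,0,0,0,0,0.5,-0.004,0,0,0,0,0,0.5]}}

```text
t: 6.25
eef_pos: [0.5154, -0.0632, 0.0283]
tool_rot: [-0.001, 0.75, 0.661, 0.001]
contact_force: [-0.6, 10.9, 2.0]
gripper_width: 0.501
grasp_force: 5.5
```

Emit:
{"op": "arm_command", "data": {"commands": [-0.002,0,0,0,0,0,0.5,-0.003,0,0,0,0,0,0.5]}}

```text
t: 6.45
eef_pos: [0.5152, -0.0632, 0.0283]
tool_rot: [-0.002, 0.749, 0.662, 0.002]
contact_force: [-0.3, 15.3, 1.4]
gripper_width: 0.499
grasp_force: 8.0
```

It's firmly against the stop. I'll hold briefly, back off and rise.

Emit:
{"op": "arm_command", "data": {"commands": [-0.001,0,0,0,0,0,0.5,-0.001,0,0,0,0,0,0.5,0.02,0,0,0,0,0,0.5,0.04,0,0,0,0,0,0.5,0.04,0,-0.05,0,0,0,0.3,0.04,0,-0.1,0,0,0,0.1,0.04,0,-0.15,0,0,0,0,0.04,0,-0.2,0,0,0,0]}}

```text
t: 7.25
eef_pos: [0.5192, -0.0291, 0.2299]
tool_rot: [-0.0, 0.751, 0.661, -0.001]
contact_force: [0.6, -0.2, 0.5]
gripper_width: 0.002
grasp_force: 0.0
```

```bash
python3 -c "
from h import *
st();goal(.085,.17,.24)
from station import *
import cv2
c=read_camera('scene');cv2.imwrite('pics/s3.png',cv2.resize(c['img'][80:230,240:390,::-1],(600,600)))"
```

```text
t 7.25 cradle [-0.0747 -0.0071] 0.2299 F [ 0.6 -0.2  0.5] w 0.0023849417006654374
shift [-0.1596  0.1771 -0.0103] turn [-0.08  0.04 -0.01]
```

View pics/s3.png

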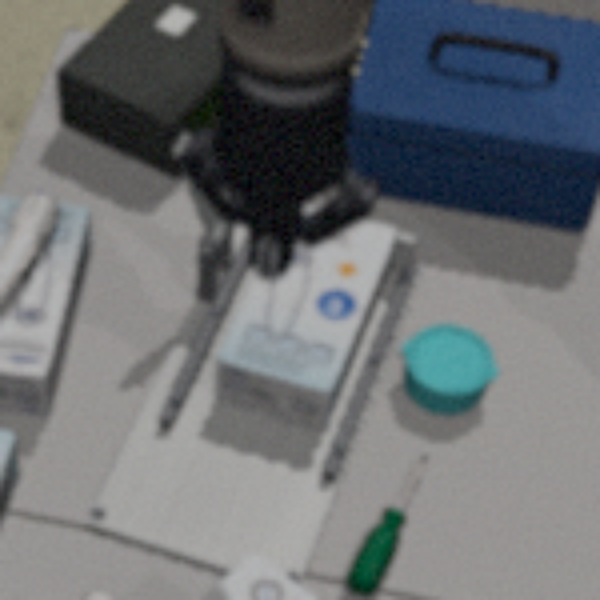

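The carton is in place and the bar still stands open at about (210,260). Next I'll go to the outer side of the bar.

Emit:
{"op": "arm_command", "data": {"commands": [-0.16,0.177,-0.02,0,0,0,0,-0.16,0.177,-0.02,0,0,0,0,-0.16,0.177,-0.02,0,0,0,0,-0.16,0.177,-0.02,0,0,0,0,-0.16,0.177,-0.02,0,0,0,0,-0.16,0.177,-0.02,0,0,0,0,-0.16,0.177,-0.02,0,0,0,0]}}

```text
t: 8.0
eef_pos: [0.6749, -0.2109, 0.2469]
tool_rot: [-0.001, 0.751, 0.66, -0.001]
contact_force: [1.2, 0.9, 0.8]
gripper_width: 0.002
grasp_force: 0.0
```

```bash
python3 -c "
from h import *
st();goal(.085,.165,.125)
from station import *
import cv2
c=read_camera('scene');cv2.imwrite('pics/s4.png',cv2.resize(c['img'][80:230,200:350,::-1],(600,600)))"
```

```text
t 8.0 cradle [0.0859 0.1704] 0.2469 F [1.2 0.9 0.8] w 0.0022315509446843946
shift [ 0.0008 -0.0051  0.1219] turn [-0.13 -0.   -0.11]
```

View pics/s4.png

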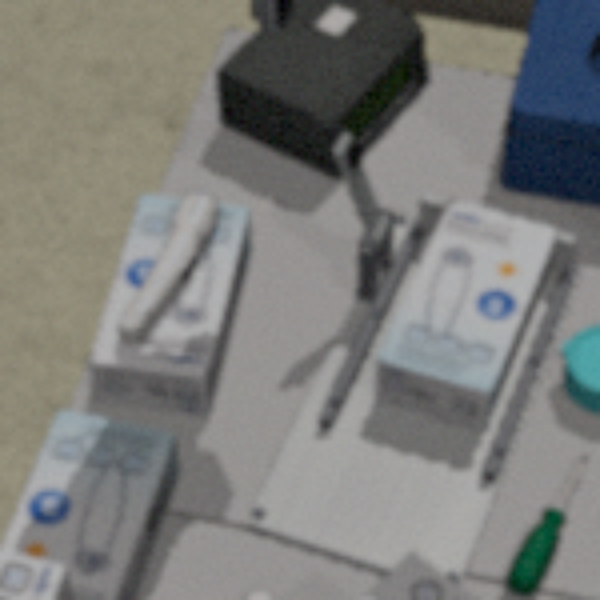

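The carton sits square against the stop, and the area outside the bar is clear; the bar tip is at (345,140). Descending, then sweeping inward.

Emit:
{"op": "arm_command", "data": {"commands": [0.001,-0.002,0.04,0,0,0,0,0.001,-0.002,0.08,0,0,0,0,0.001,-0.002,0.12,0,0,0,0,0.001,-0.002,0.122,0,0,0,0]}}

```text
t: 8.45
eef_pos: [0.6687, -0.2065, 0.1206]
tool_rot: [-0.004, 0.75, 0.662, -0.003]
contact_force: [-1.0, -0.0, -1.4]
gripper_width: 0.003
grasp_force: 0.0
```

Emit:
{"op": "arm_command", "data": {"commands": [0,-0.02,0,0,0,0,0,0,-0.035,0,0,0,0,0,0,-0.045,0,0,0,0,0,0,-0.055,0,0,0,0,0,0,-0.065,0,0,0,0,0,0,-0.075,0,0,0,0,0,0,-0.085,0,0,0,0,0,0,-0.092,0,0,0,0,0]}}

```text
t: 9.25
eef_pos: [0.5812, -0.1966, 0.1262]
tool_rot: [-0.0, 0.751, 0.661, -0.0]
contact_force: [0.4, -0.1, 0.1]
gripper_width: 0.001
grasp_force: 0.0
```

```bash
python3 -c "
from h import *
st()
from station import *
import cv2
c=read_camera('scene');cv2.imwrite('pics/s5.png',cv2.resize(c['img'][80:230,200:350,::-1],(600,600)))"
```

```text
t 9.25 cradle [0.0836 0.0757] 0.1262 F [ 0.4 -0.1  0.1] w 0.0012328081565167576
```

View pics/s5.png

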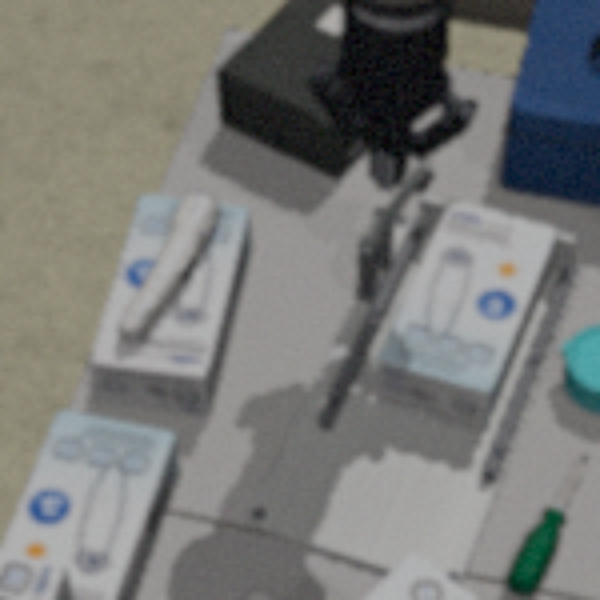

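The bar is past upright, with its tip at (420,178). I'll push on a little, then wait.

Emit:
{"op": "arm_command", "data": {"commands": [0,-0.01,0,0,0,0,0,0,-0.02,0,0,0,0,0,0,-0.02,0,0,0,0,0,0,-0.02,0,0,0,0,0,0,0,-0.03,0,0,0,0,0,0.03,-0.08,0,0,0,0,0,0.03,-0.12,0,0,0,0,0,0.03,-0.12,0,0,0,0]}}

```text
t: 10.1
eef_pos: [0.6173, -0.2005, 0.2538]
tool_rot: [0.005, 0.75, 0.661, 0.004]
contact_force: [0.3, 0.0, 0.2]
gripper_width: 0.001
grasp_force: 0.0
```

```bash
python3 -c "
from h import *
st()
from station import *
import cv2
c=read_camera('scene');cv2.imwrite('pics/s6.png',cv2.resize(c['img'][80:230,200:350,::-1],(600,600)))"
```

```text
t 10.1 cradle [0.0829 0.112 ] 0.2538 F [0.3 0.  0.2] w 0.0008973000684324416
```

View pics/s6.png

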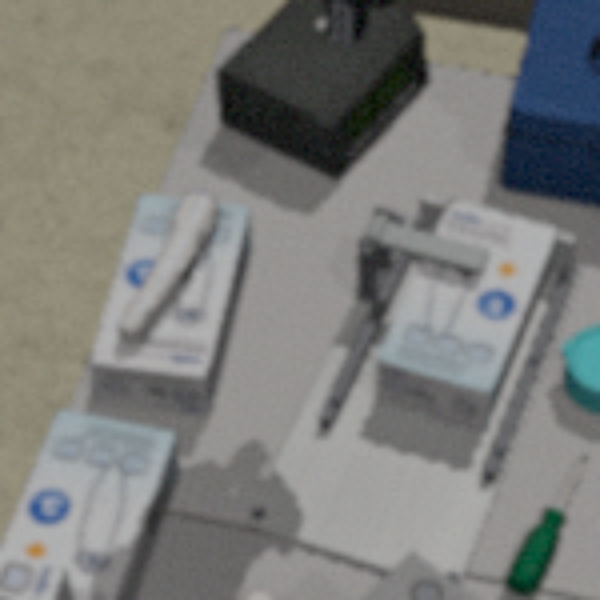

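The bar lies level across the carton, from (375,235) to (485,260), and the carton hasn't moved. I'll let it settle, then hand in.

Emit:
{"op": "arm_command", "data": {"commands": [0,0,0,0,0,0,0,0,0,0,0,0,0,0,0,0,0,0,0,0,0,0,0,0,0,0,0,0,0,0,0,0,0,0,0]}}

```text
t: 10.65
eef_pos: [0.6117, -0.2005, 0.2457]
tool_rot: [-0.0, 0.751, 0.661, -0.0]
contact_force: [0.1, 0.2, -0.4]
gripper_width: -0.004
grasp_force: 0.0
```

```bash
python3 -c "
from station import *
print(hand_in())"
```

```text
the job is handed in; nothing more can be done
None
```

I tipped the carton flat, pushed it against the end stop and flipped the hold-down bar onto it; the job was handed in at 10.65 s with the robot clear, but no verdict was returned.

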